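# Reverse the rub shakers into the smoker-side rack

## Task

Move the four rub shakers from the wooden rack to the dark steel rack, one to a bay and in reverse order: the shaker nearest the wooden rack's red end goes to the bay farthest from the steel rack's red end, the next to the next, and so on, so that the one farthest from red ends up next to the steel rack's red end. Set each down gently, upright on the floor of its bay, without dropping it or tipping it over, let go of it, and do not knock the arm against anything on the counter.

Things in the scene. Friction and masses are not known exactly. Their poses are not given: they have to be found in the camera images.
- yellow_shaker (a point): Rub shaker with a yellow cap and yellow band over bare steel, a plain round upright cylinder 44 mm across, 90 mm tall, 0.11 to 0.23 kg, loose, standing on the yellow coaster in the wooden rack at the start. The point is its centre, 45 mm above its foot; z is its upright axis.
- green_shaker (a point): Rub shaker with a green cap and green band over bare steel, a plain round upright cylinder 44 mm across, 90 mm tall, 0.11 to 0.23 kg, loose, standing on the green coaster in the wooden rack at the start. The point is its centre, 45 mm above its foot; z is its upright axis.
- blue_shaker (a point): Rub shaker with a blue cap and blue band over bare steel, a plain round upright cylinder 44 mm across, 90 mm tall, 0.11 to 0.23 kg, loose, standing on the blue coaster in the wooden rack at the start. The point is its centre, 45 mm above its foot; z is its upright axis.
- white_shaker (a point): Rub shaker with a white cap and white band over bare steel, a plain round upright cylinder 44 mm across, 90 mm tall, 0.11 to 0.23 kg, loose, standing on the white coaster in the wooden rack at the start. The point is its centre, 45 mm above its foot; z is its upright axis.
- coaster_yellow: Flat square yellow coaster, 58 mm by 58 mm by 3 mm, fixed on the floor of a bay of the wooden rack: it stays there and shows the bay from which the yellow shaker came. Origin: centre of its underside.
- coaster_green: Flat square green coaster, 58 mm by 58 mm by 3 mm, fixed on the floor of a bay of the wooden rack: it stays there and shows the bay from which the green shaker came. Origin: centre of its underside.
- coaster_blue: Flat square blue coaster, 58 mm by 58 mm by 3 mm, fixed on the floor of a bay of the wooden rack: it stays there and shows the bay from which the blue shaker came. Origin: centre of its underside.
- coaster_white: Flat square white coaster, 58 mm by 58 mm by 3 mm, fixed on the floor of a bay of the wooden rack: it stays there and shows the bay from which the white shaker came. Origin: centre of its underside.
- wood_rack: Wooden rack in which the shakers start. Fixed, 70 by 276 mm. Origin: underside centre (mid of the bays), on the counter; z up, y along the row to the red end. Bays 62 mm square inside, centres at y = +99, +33, -33, -99 mm; floor 4 mm thick; walls 4 mm thick, tops 28 mm above the counter. Red end board at +y: 45 mm tall, 10 mm thick; other end a plain low wall.
- steel_rack: Dark steel rack, empty at the start, to which the shakers go. Fixed, 70 by 276 mm. Origin: underside centre (mid of the bays), on the counter; z up, y along the row to the red end. Bays 62 mm square inside, centres at y = +99, +33, -33, -99 mm; floor 4 mm thick; walls 4 mm thick, tops 28 mm above the counter. Red end board at +y: 45 mm tall, 10 mm thick; other end a plain low wall.

How it is judged (in metres and radians):
At the end, for the whole second after the job is handed in: Each shaker stands in the steel rack in the bay opposite to its coaster's in the wooden rack (counted from the red ends), centre within 12 mm of the bay's in x and y, on the floor (centre 43 to 55 mm up), within 0.1 rad of upright, released and at rest (((y of coaster_yellow in the frame of wood_rack between 0.079 and 0.119 m and y of yellow_shaker in the frame of steel_rack between -0.111 and -0.087 m) or (y of coaster_yellow in the frame of wood_rack between 0.013 and 0.053 m and y of yellow_shaker in the frame of steel_rack between -0.045 and -0.021 m) or (y of coaster_yellow in the frame of wood_rack between -0.053 and -0.013 m and y of yellow_shaker in the frame of steel_rack between 0.021 and 0.045 m) or (y of coaster_yellow in the frame of wood_rack between -0.119 and -0.079 m and y of yellow_shaker in the frame of steel_rack between 0.087 and 0.111 m)) and x of yellow_shaker in the frame of steel_rack between -0.012 and 0.012 m and height (world z) of yellow_shaker between 0.043 and 0.055 m and angle between each of yellow_shaker, green_shaker, blue_shaker, white_shaker's own z axis and vertical below 0.1 rad and linear speed of each of shaker_yellow, shaker_green, shaker_blue, shaker_white below 0.02 m/s and angular speed of each of shaker_yellow, shaker_green, shaker_blue, shaker_white below 0.3 rad/s and ((y of coaster_green in the frame of wood_rack between 0.079 and 0.119 m and y of green_shaker in the frame of steel_rack between -0.111 and -0.087 m) or (y of coaster_green in the frame of wood_rack between 0.013 and 0.053 m and y of green_shaker in the frame of steel_rack between -0.045 and -0.021 m) or (y of coaster_green in the frame of wood_rack between -0.053 and -0.013 m and y of green_shaker in the frame of steel_rack between 0.021 and 0.045 m) or (y of coaster_green in the frame of wood_rack between -0.119 and -0.079 m and y of green_shaker in the frame of steel_rack between 0.087 and 0.111 m)) and x of green_shaker in the frame of steel_rack between -0.012 and 0.012 m and height (world z) of green_shaker between 0.043 and 0.055 m and ((y of coaster_blue in the frame of wood_rack between 0.079 and 0.119 m and y of blue_shaker in the frame of steel_rack between -0.111 and -0.087 m) or (y of coaster_blue in the frame of wood_rack between 0.013 and 0.053 m and y of blue_shaker in the frame of steel_rack between -0.045 and -0.021 m) or (y of coaster_blue in the frame of wood_rack between -0.053 and -0.013 m and y of blue_shaker in the frame of steel_rack between 0.021 and 0.045 m) or (y of coaster_blue in the frame of wood_rack between -0.119 and -0.079 m and y of blue_shaker in the frame of steel_rack between 0.087 and 0.111 m)) and x of blue_shaker in the frame of steel_rack between -0.012 and 0.012 m and height (world z) of blue_shaker between 0.043 and 0.055 m and ((y of coaster_white in the frame of wood_rack between 0.079 and 0.119 m and y of white_shaker in the frame of steel_rack between -0.111 and -0.087 m) or (y of coaster_white in the frame of wood_rack between 0.013 and 0.053 m and y of white_shaker in the frame of steel_rack between -0.045 and -0.021 m) or (y of coaster_white in the frame of wood_rack between -0.053 and -0.013 m and y of white_shaker in the frame of steel_rack between 0.021 and 0.045 m) or (y of coaster_white in the frame of wood_rack between -0.119 and -0.079 m and y of white_shaker in the frame of steel_rack between 0.087 and 0.111 m)) and x of white_shaker in the frame of steel_rack between -0.012 and 0.012 m and height (world z) of white_shaker between 0.043 and 0.055 m); the robot touches nothing.
It fails at once if a shaker is tipped over (more than 1 rad) (angle between any of yellow_shaker, green_shaker, blue_shaker, white_shaker's own z axis and vertical above 1 rad).
It fails at once if a shaker is dropped or slammed down (over 0.7 m/s with its centre less than 75 mm above the counter) ((linear speed of shaker_yellow above 0.7 m/s and height (world z) of yellow_shaker below 0.075 m) or (linear speed of shaker_green above 0.7 m/s and height (world z) of green_shaker below 0.075 m) or (linear speed of shaker_blue above 0.7 m/s and height (world z) of blue_shaker below 0.075 m) or (linear speed of shaker_white above 0.7 m/s and height (world z) of white_shaker below 0.075 m)).
It fails at once if the arm or the gripper's body is knocked against something (over 10 N) (contact force between the arm and anything else above 10 N).
It also fails if it takes over 115 s, if anything falls off the work surface, if the arm or the gripper's body presses on something with over 40 N, if the wrist force passes 120 N, or if a joint passes its speed limit or range.

## Robot

A 6-joint arm with a two-finger parallel gripper is mounted at the origin on the work surface. World frame = base frame: x ahead of the robot, y to its left, z up, the work surface at z = 0. Lengths are in mm, angles in rad, forces in N, time in s.
With the tool pointing down it reaches from about 400 to 825 mm from the base axis. Payload 7 kg.
Tool frame: the origin (TCP) lies midway between the tips of the shut fingers; the grasp point (between the pads) lies 19 mm behind it; z points along the fingers, y is the direction in which the jaws open and shut (so a half turn about z gives the same grasp; the last joint's range is limited). The gripper opens to 85 mm and grips with 20 to 120 N. Pads are 22 mm wide; open, the fingers measure 114 mm over their backs; the gripper's body (76 mm by 85 mm) begins 54 mm behind the grasp point. The pads swing forward as they close: fully open they stand 13 mm farther back than shut.
Start: joints at [1.393, 0.359, 0.012, 0, -1.224, -0.288], TCP at [303.172, 603.06, 195.802] pointing down, gripper open.
Joint ranges: [-3.07, 3.07], [-1.43, 2.12], [-1.02, 1.25], [-3.03, 1.67], [-3.05, -0], [-3.03, 3.03]. Speed limits (rad/s): [2.39, 2.39, 3.01, 3.14, 3.14, 3.14].

## Interface

Orientations are given as [roll, pitch, yaw] about the fixed x, y, z axes, in that order (R = Rz(yaw) Ry(pitch) Rx(roll)).
In Python, from cell import r gives the robot as it stands.
- The arm moves only by the tool send_rows, never from a script. Its argument "plan" is one flat list of numbers, 7 for each row, row after row: the turn, a rotation vector about the tool's x, y, z in rad, then the shift along the tool's x, y, z in mm, then the closure, from 0 (fully open) to 1 (shut). A call has 1 to 20 rows; each row is the pose to reach, as a shift and turn from the pose measured when the call began, along the tool's axes at that moment; what a row does not reach only later rows make up. A row lasts 1/10 s, in which the tool goes at most 50 mm and 8.59 degrees, less where a joint would pass 70% of its speed; a pose out of reach is approached as far as the arm can. A call with a gripper value outside its range is refused whole. The fingers move at their own pace and stop on an object; the grip force is fixed at half the most. Time passes only in rows, so rows that repeat a pose let the fingers close. It gives the time, the measured TCP pose, the force and the opening at its end, in the units of the state.
- r.sense(): the state, without advancing time (a new reading comes with each control period).
- r.get_image(name): name is "scene" or "top" or "wrist"; returns (picture, depth): 384x512x3 uint8, blue, green, red; 384x512 float32, mm along the optical axis (not along the pixel's ray), 0 where there is no reading.
- r.camera_info(name): a dict with "fovy" (degrees; the focal length in pixels is half the picture's height over the tangent of half this angle, whatever the lens; pixels are square), "cx", "cy" (the principal point, pixels), "k1" (the pictures are not rectified: a ray, as slopes to the right and down, at radius r is drawn at 1 + k1 r^2 times it, then the intrinsics apply), "xyz" and "attitude" of the camera in the world; the wrist camera has in their place "tool_from_camera" (4x4, takes a point from camera to tool coordinates, whose origin is the TCP and whose axes are the flange's). Camera axes: x right, y up, looking along -z (the intrinsics and any distortion apply to the point x, -y, -z); pixel columns grow to the right and rows downward; lengths in mm; the calibration is good to about 2 mm. A picture is of the moment at which its call begins: read the wrist's pose just before it. camera_info takes no time and is no camera call.
- r.close_job(): hands the job in, once; it reports no verdict.
The state is a dict: "time_s": time; "qpos": joint angles; "qd": joint speeds; "joint_efforts": joint torques, N m; "position": TCP position; "eef_rot": TCP orientation; "contact_force": force on the tool from outside, world axes, zero at the start; "torque": the same for the moment, N m; "opening": opening from 0.0 (shut) to 1.0 (fully open).
Only numpy, scipy, OpenCV 4.12 (cv2) and the standard library are available. Lean on these libraries where they do the work, as an engineer would, in place of code of your own. Each camera call takes 0.05 s, during which the arm holds its last target. There are 200 camera calls.

## Working session

There is one attempt and no reset: what is moved stays moved. The work goes in short steps, Python scripts to look and compute and a tool call to move; the robot and the scene stay as the last step left them, time stands still between calls to the robot, and variables do not carry over. Pictures are saved under pics/ and viewed, about 12 in all and at most 16, crops included, and the job is handed in when it is done.

Besides the shell and the picture viewer there is one more tool, called as a command line: name --argument value ..., lists and objects as JSON in quotes. send_rows: Moves the arm, as the interface text tells. Its arguments: {"type":"object","properties":{"plan":{"type":"array","items":{"type":"number"}}},"required":["plan"]}

```bash
mkdir -p pics; python3 - <<'E'
from cell import r
import cv2
print(r.sense())
for n in ("scene","top","wrist"):
    print(n,r.camera_info(n))
s,_=r.get_image("scene");t,_=r.get_image("top")
cv2.imwrite("pics/a_scene.png",s);cv2.imwrite("pics/a_top.png",t)
E
```

```text
{'time_s': 0.0, 'qpos': array([ 1.39311905e+00,  3.59401253e-01,  1.10590652e-02, -3.92667925e-04,
       -1.22408833e+00, -2.88070978e-01]), 'qd': array([ 2.25441261e-05, -1.86500761e-03,  3.34058817e-04, -8.89804550e-04,
        4.60582143e-04, -2.79832516e-03]), 'joint_efforts': array([-7.29928706e-04, -5.83313119e+01,  2.93424654e+01,  6.93673700e+00,
       -5.72975681e-03, -1.17998957e-05]), 'position': array([302.92389977, 602.60026233, 194.84686342]), 'eef_rot': array([ 3.13992092e+00, -1.10409444e-04, -4.65881892e-01]), 'contact_force': array([ 0.76244276, -0.82381825, -1.2532426 ]), 'torque': array([0.02426439, 0.01467183, 0.05496721]), 'opening': 1.0024779313238688}
scene {'fovy': 45.903421824657656, 'cx': 249.99717335508237, 'cy': 194.34790704564946, 'k1': 0.04002960071483051, 'xyz': array([894.78537776, 343.51912271, 835.14134178]), 'attitude': array([0.57465873, 0.01103462, 2.32515981])}
top {'fovy': 48.68657885045959, 'cx': 248.1464009608789, 'cy': 193.14739303637504, 'k1': 0.02139207317839037, 'xyz': array([451.2837224 , -15.4314612 , 952.22241991]), 'attitude': array([ 0.09551081,  0.00704015, -1.56180158])}
wrist {'fovy': 64.97478361103262, 'cx': 250.23908076029727, 'cy': 198.5306499660542, 'k1': 0.018140966615807722, 'tool_from_camera': array([[ 2.44519604e-04,  9.54988997e-01,  2.96641122e-01,
         7.57511148e+01],
       [ 9.99999967e-01, -2.57939339e-04,  6.10041874e-06,
         5.64211842e-01],
       [ 8.23412477e-05,  2.96641110e-01, -9.54989029e-01,
        -1.77782461e+02],
       [ 0.00000000e+00,  0.00000000e+00,  0.00000000e+00,
         1.00000000e+00]])}
```

View pics/a_top.png

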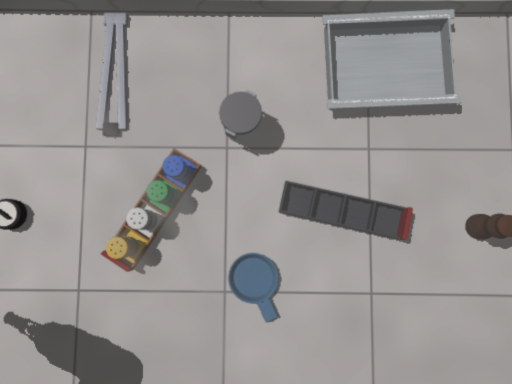

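View pics/a_scene.png

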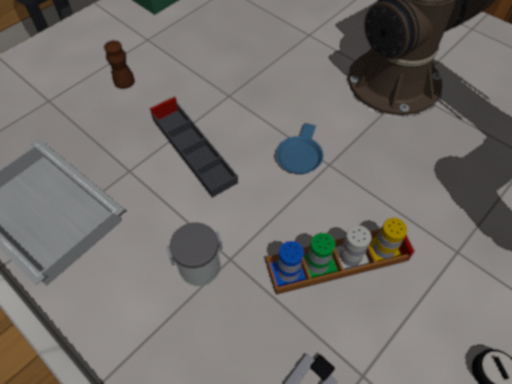

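```bash
cat > h.py <<'E'
import numpy as np, cv2
from scipy.spatial.transform import Rotation as Ro
from cell import r
def cam(n, st=None):
    c=r.camera_info(n)
    if n=="wrist":
        T=np.eye(4);T[:3,:3]=Ro.from_euler("xyz",st["eef_rot"]).as_matrix();T[:3,3]=st["position"]
        T=T@c["tool_from_camera"]; R,p=T[:3,:3],T[:3,3]
    else: R,p=Ro.from_euler("xyz",c["attitude"]).as_matrix(),np.array(c["xyz"])
    f=192/np.tan(np.radians(c["fovy"]/2))
    return c,R,p,f
def rays(C,uv):
    c,R,p,f=C
    d=(np.asarray(uv,float).reshape(-1,2)-[c["cx"],c["cy"]])/f
    s=d.copy()
    for _ in range(10): s=d/(1+c["k1"]*(s**2).sum(1,keepdims=True))
    return np.c_[s[:,0],-s[:,1],-np.ones(len(s))]@R.T   # unit depth
def onplane(C,uv,z):
    v=rays(C,uv);p=C[2]
    return p+v*((z-p[2])/v[:,2:3])
def cloud(C,depth):
    v,u=np.mgrid[:384,:512]
    w=rays(C,np.c_[u.ravel(),v.ravel()])
    return (C[2]+w*depth.ravel()[:,None]).reshape(384,512,3)
E
python3 - <<'E'
from h import *
img,dep=r.get_image("top");C=cam("top")
P=cloud(C,dep);hsv=cv2.cvtColor(img,cv2.COLOR_BGR2HSV)
H,S,V=[hsv[...,i].astype(int) for i in range(3)]
X,Y,Z=[P[...,i] for i in range(3)]
print("canister z",Z[95:130,222:260].max(),"pan z",Z[250:320,225:280].max(), "pepper",Z[205:245,465:512].max(),"tray",Z[10:110,320:460].max(),"jar left",Z[195:235,0:30].max())
reg=np.zeros((384,512),bool);reg[140:280,95:210]=1
m=reg&(Z>85)&(Z<110)
n,lab,st,cen=cv2.connectedComponentsWithStats(m.astype(np.uint8))
for i in range(1,n):
    if st[i,4]>30:
        q=P[lab==i];print("cap",st[i,4],cen[i],q.mean(0),img[lab==i].mean(0))
        print("  circ",onplane(C,[cv2.minEnclosingCircle(np.argwhere(lab==i)[:,::-1].astype(np.float32))[0]],97))
for name,sl in (("wood",(slice(140,280),slice(95,210))),("steel",(slice(175,250),slice(270,425)))):
    reg=np.zeros((384,512),bool);reg[sl]=1
    m=reg&(Z>14)&(Z<36)
    q=P[m];rect=cv2.minAreaRect(q[:,:2].astype(np.float32));print(name,m.sum(),rect)
    red=reg&((H<8)|(H>172))&(S>140)&(Z>30);print(" red",red.sum(),P[red].mean(0))
E
```

```text
canister z 952.2224199134386 pan z 952.2224199134386 pepper 952.2224199134386 tray 952.2224199134386 jar left 952.2224199134386
cap 378 [173.54761905 166.0978836 ] [587.36736959 143.94738298  96.44807881] [155.91269841 105.12962963  86.76984127]
  circ [[587.4675057  143.60206929  97.        ]]
cap 379 [157.6939314  191.16358839] [535.74582596 174.79859798  96.36049966] [104.8469657  136.6939314   97.14511873]
  circ [[535.86306758 174.48338704  97.        ]]
cap 414 [137.25845411 218.38164251] [480.28527348 214.25489144  96.59310427] [165.89130435 168.852657   168.55072464]
  circ [[479.59297688 213.7992167   97.        ]]
cap 405 [116.71111111 247.55555556] [421.68776209 253.27913253  96.55104256] [ 94.56296296 147.16049383 168.42962963]
  circ [[422.14424076 253.37763811  97.        ]]
wood 1020 ((504.8355407714844, 201.0279541015625), (72.53370666503906, 274.7232666015625), 57.5773811340332)
 red 12 [405.1481603  292.33676049  45.21273485]
steel 1016 ((506.0393371582031, -214.4593505859375), (269.11810302734375, 70.64236450195312), 77.71248626708984)
 red 0 [nan nan nan]<stdin>:18: RuntimeWarning: Mean of empty slice.
  ret = um.true_divide(
```

```bash
cat >> h.py <<'E'
def go(x,y,z,yaw):
    "shift and turn in tool axes from the present pose"
    s=r.sense();R0=Ro.from_euler("xyz",s["eef_rot"])
    t=(R0.inv()*Ro.from_euler("xyz",[np.pi,0,yaw])).as_rotvec()
    d=R0.inv().apply(np.array([x,y,z])-s["position"])
    print("turn",t.round(3),"shift",d.round(1))
E
python3 - <<'E'
from h import *
img,dep=r.get_image("top");C=cam("top")
dep=np.where(dep<=0,np.nan,dep);Z=cloud(C,dep)[...,2]
for n,a in dict(can=Z[80:145,215:275],pan=Z[250:320,225:280],jar=Z[190:240,0:30],pep=Z[205:245,465:512],tray=Z[5:110,320:460]).items(): print(n,np.nanmax(a))
go(505,199,300,-0.585)
E
```

```text
can 111.43835668020665
pan 23.08398721716594
jar 45.70720205878183
pep 122.95969410047849
tray 51.0719686419294
turn [ 0.001 -0.     0.119] shift [ 361.8  270.1 -104.5]
```

send_rows --plan '[0,0,0,0,0,-40,0,0,0,0,0,0,-90,0,0,0,0.06,40,30,-105,0,0,0,0.119,80,60,-105,0,0,0,0.119,120,90,-105,0,0,0,0.119,160,120,-105,0,0,0,0.119,200,150,-105,0,0,0,0.119,240,180,-105,0,0,0,0.119,280,210,-105,0,0,0,0.119,320,240,-105,0,0,0,0.119,350,260,-105,0,0,0,0.119,362,270,-105,0,0,0,0.119,362,270,-105,0,0,0,0.119,362,270,-105,0]'

```text
time_s: 1.6
position: [505.1, 199.2, 300.4]
eef_rot: [3.141, -0.0, -0.586]
contact_force: [-0.1, -0.1, -0.1]
opening: 0.999
```

```bash
python3 - <<'E'
from h import *
s=r.sense();print(s["position"],s["eef_rot"],s["time_s"])
img,dep=r.get_image("wrist");C=cam("wrist",s)
cv2.imwrite("pics/b_wrist.png",img)
Z=cloud(C,np.where(dep<=0,np.nan,dep))
m=(Z[...,2]>88)&(Z[...,2]<106)
n,lab,st,cen=cv2.connectedComponentsWithStats(m.astype(np.uint8))
for i in range(1,n):
    if st[i,4]>300:
        (c,rad)=cv2.minEnclosingCircle(np.argwhere(lab==i)[:,::-1].astype(np.float32))
        print(st[i],c,rad,onplane(C,[c],97),Z[lab==i].mean(0),img[lab==i].mean(0))
E
```

```text
[505.13354944 199.16570272 300.4201267 ] [ 3.14058439e+00 -6.12822930e-06 -5.85623814e-01] 1.6
[ 231   64   36   40 1123] (248.5, 83.5) 19.65970230102539 [[588.90652784 145.21292444  97.        ]] [588.80346631 145.26070104  96.79370135] [170.9430098   94.0507569   65.41763134]
[234 117  35  36 977] (250.90574645996094, 134.85462951660156) 17.977134704589844 [[537.75641542 175.66282032  97.        ]] [537.39224882 175.91375092  96.54806497] [ 88.73285568 134.68372569  72.35107472]
[234 171  33  33 867] (250.23684692382812, 187.13157653808594) 16.773189544677734 [[482.24099427 213.45946103  97.        ]] [482.05861343 213.88540403  96.28613063] [177.42214533 176.54786621 175.5432526 ]
[235 221  31  31 764] (250.28936767578125, 236.277099609375) 15.736193656921387 [[423.81851632 252.10012871  97.        ]] [423.57482036 252.28825566  96.10322047] [ 80.53010471 147.23560209 172.68193717]
```

View pics/b_wrist.png

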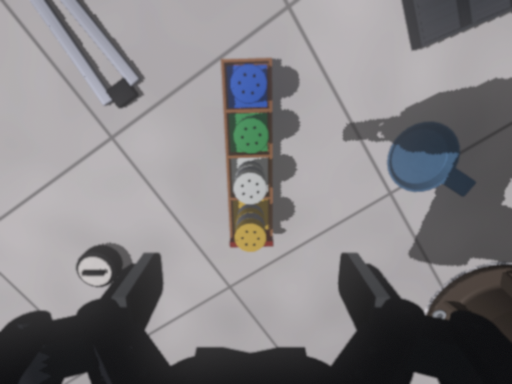

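send_rows --plan '[0,0,0,-33,0,35,0,0,0,0,-66,0,75,0,0,0,0,-98,0.5,115,0,0,0,0,-98,0.5,145,0,0,0,0,-98,0.5,170,0,0,0,0,-98,0.5,195,0,0,0,0,-98,0.5,215,0,0,0,0,-98,0.5,230,0,0,0,0,-98,0.5,242,0,0,0,0,-98,0.5,250,0,0,0,0,-98,0.5,250,0,0,0,0,-98,0.5,250,0,0,0,0,-98,0.5,250,1,0,0,0,-98,0.5,250,1,0,0,0,-98,0.5,250,1,0,0,0,-98,0.5,250,1,0,0,0,-98,0.5,250,1,0,0,0,-98,0.5,250,1,0,0,0,-98,0.5,250,1,0,0,0,-98,0.5,250,1]'

```text
time_s: 3.65
position: [423.4, 253.5, 51.4]
eef_rot: [-3.141, -0.0, -0.584]
contact_force: [-0.8, -0.8, 6.2]
opening: 0.488
```

send_rows --plan '[0,0,0,0,0,-6,1,0,0,0,0,0,-20,1,0,0,0,0,0,-45,1,0,0,0,0,0,-80,1,0,0,0.05,14,15,-120,1,0,0,0.15,40,42,-155,1,0,0,0.25,68,72,-185,1,0,0,0.36,98,103,-210,1,0,0,0.47,128,135,-230,1,0,0,0.58,158,167,-249,1,0,0,0.69,188,198,-249,1,0,0,0.8,218,230,-249,1,0,0,0.91,248,261,-249,1,0,0,1.02,278,293,-249,1,0,0,1.12,304,321,-249,1,0,0,1.18,320,338,-249,1,0,0,1.2,327,345,-249,1,0,0,1.2,327,345,-249,1,0,0,1.2,327,345,-249,1,0,0,1.2,327,345,-249,1]'

```text
time_s: 5.65
position: [505.5, -213.7, 300.6]
eef_rot: [-3.141, 0.0, -1.783]
contact_force: [-0.6, -0.7, -2.3]
opening: 0.483
```

```bash
python3 - <<'E'
from h import *
s=r.sense();print(s["position"],s["eef_rot"],s["time_s"],s["opening"])
img,dep=r.get_image("wrist");C=cam("wrist",s)
cv2.imwrite("pics/c_wrist.png",img)
np.save("c_dep.npy",dep)
P=cloud(C,np.where(dep<=0,np.nan,dep))
near=(np.hypot(P[...,0]-506,P[...,1]+214)<170)
m=near&(P[...,2]>20)&(P[...,2]<34)
print(m.sum(),np.median(P[m][:,2]),cv2.minAreaRect(P[m][:,:2].astype(np.float32)))
hsv=cv2.cvtColor(img,cv2.COLOR_BGR2HSV);red=((hsv[...,0]<8)|(hsv[...,0]>172))&(hsv[...,1]>120)&near
rt=red&(P[...,2]>39)&(P[...,2]<50)
print(red.sum(),rt.sum(),P[rt].mean(0),cv2.minAreaRect(P[rt][:,:2].astype(np.float32)))
# floors
f=(near&(P[...,2]<9)&(P[...,2]>1)&(img.max(2)<75)).astype(np.uint8)
f=cv2.erode(f,np.ones((3,3)))
n,lab,st,cen=cv2.connectedComponentsWithStats(f)
for i in range(1,n):
    if st[i,4]>150: print(st[i],P[lab==i].mean(0),cv2.minAreaRect(P[lab==i][:,:2].astype(np.float32)))
E
```

```text
[ 505.48739532 -213.72689573  300.59403566] [-3.14081811e+00  4.75664222e-04 -1.78267587e+00] 5.65 0.48259493161546985
1150 27.643914211852547 ((498.50592041015625, -251.78396606445312), (185.63629150390625, 70.03695678710938), 77.78813171386719)
267 262 [ 489.11338919 -348.97850468   43.94813481] ((489.097900390625, -349.0358581542969), (9.410943031311035, 42.04136657714844), 78.07012939453125)
[230 101  40   9 258] [ 492.47933792 -286.61727915    3.66145097] ((491.09747314453125, -287.615234375), (11.4457426071167, 58.78787612915039), 77.4500732421875)
[231 147  38   7 220] [ 504.70359422 -221.24765615    3.71749499] ((505.3020324707031, -221.91632080078125), (9.57752799987793, 58.3357048034668), 78.06185913085938)
```

View pics/c_wrist.png

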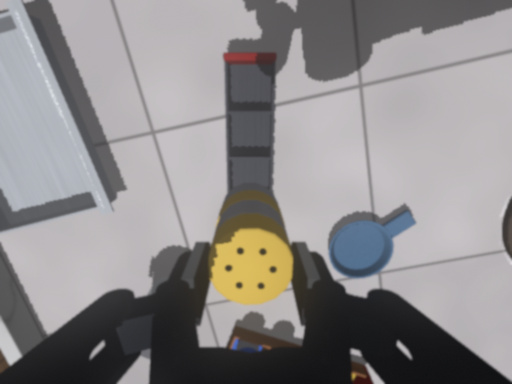

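```bash
python3 - <<'E'
from h import *
u=np.array([-.2105,-.9776]);n=np.array([.9776,-.2105])
s=r.sense()
for name in ("wrist","top"):
    img,dep=r.get_image(name);C=cam(name,s)
    P=cloud(C,np.where(dep<=0,np.nan,dep))
    a=P[...,:2]@u;b=P[...,:2]@n-540.4
    m=(abs(b)<24)&(abs(a-104)<145)&(P[...,2]>23)&(P[...,2]<32)
    h,e=np.histogram(a[m],np.arange(-42,252,3));print(name,[(int(x),int(c)) for x,c in zip(e,h) if c])
    m=(abs(b)<60)&(abs(a-104)<125)&(P[...,2]>23)&(P[...,2]<32)
    print(" b",np.percentile(b[m],[1,99]))
E
```

```text
wrist [(99, 32), (102, 74), (165, 34), (168, 68), (231, 36)]
 b [-34.86607159  34.8378361 ]
top [(165, 14), (168, 8), (231, 4), (234, 1)]
 b [-35.8610993   -5.16736873]
```

send_rows --plan '[0,0,0,-25,0,30,1,0,0,0,-60,-1,70,1,0,0,0,-88,-1,105,1,0,0,0,-99,-1,140,1,0,0,0,-99,-1,170,1,0,0,0,-99,-1,195,1,0,0,0,-99,-1,215,1,0,0,0,-99,-1,229,1,0,0,0,-99,-1,239,1,0,0,0,-99,-1,245,1,0,0,0,-99,-1,248,1,0,0,0,-99,-1,250,1,0,0,0,-99,-1,251,1,0,0,0,-99,-1,251,1,0,0,0,-99,-1,251,1]'

```text
time_s: 7.3
position: [528.0, -117.3, 50.1]
eef_rot: [-3.14, 0.001, -1.783]
contact_force: [0.6, -0.1, -2.5]
opening: 0.489
```

send_rows --plan '[0,0,0,0,0,1,1,0,0,0,0,0,2,1,0,0,0,0,0,2,1,0,0,0,0,0,2,1]'

```text
time_s: 7.7
position: [528.4, -117.3, 48.5]
eef_rot: [-3.139, 0.001, -1.783]
contact_force: [0.4, 0.3, 2.0]
opening: 0.486
```

send_rows --plan '[0,0,0,0,0,0,0,0,0,0,0,0,0,0,0,0,0,0,0,0,0,0,0,0,0,0,0,0,0,0,0,0,0,-5,0,0,0,0,0,0,-25,0,0,0,0,0,0,-60,0,0,0,0,0,0,-95,0,0,0,-0.1,-15,5,-125,0,0,0,-0.22,-50,18,-140,0,0,0,-0.35,-90,33,-140,0,0,0,-0.48,-130,48,-140,0,0,0,-0.61,-170,63,-140,0,0,0,-0.74,-210,78,-140,0,0,0,-0.87,-250,92,-140,0,0,0,-1.0,-280,103,-140,0,0,0,-1.1,-300,111,-140,0,0,0,-1.198,-314,116,-140,0,0,0,-1.198,-314,116,-140,0,0,0,-1.198,-314,116,-140,0]'

```text
time_s: 9.7
position: [480.4, 214.1, 188.5]
eef_rot: [-3.14, -0.002, -0.586]
contact_force: [0.6, -0.7, -0.0]
opening: 1.002
```

```bash
cat > chk.py <<'E'
from h import *
import sys
s=r.sense();img,dep=r.get_image("top");C=cam("top")
cv2.imwrite("pics/%s.png"%sys.argv[1],img)
P=cloud(C,np.where(dep<=0,np.nan,dep))
m=(P[...,2]>85)&(P[...,2]<106)
n,lab,st,cen=cv2.connectedComponentsWithStats(m.astype(np.uint8))
u=np.array([-.2105,-.9776]);nn=np.array([.9776,-.2105])
for i in range(1,n):
    if 150<st[i,4]<600:
        q=P[lab==i];c=q.mean(0);print(st[i,4],c.round(1),"steel frame x,y",(c[:2]@nn-540.4).round(1),(c[:2]@u-102.8).round(1),img[lab==i].mean(0).round())
go(*map(float,sys.argv[2:6]))
E
python3 chk.py d 481.1 213.9 50 -0.585
```

```text
375 [587.4 144.   96.6] steel frame x,y 3.5 -367.2 [168. 113.  93.]
381 [535.9 174.9  96.6] steel frame x,y -53.3 -386.5 [111. 146. 102.]
371 [ 527.6 -116.1   93.7] steel frame x,y -0.2 -100.4 [ 85. 154. 180.]
331 [483.5 212.   96.6] steel frame x,y -112.3 -411.8 [174. 177. 176.]
229 [ 471.2 -500.4   93.5] steel frame x,y 25.6 287.2 [60. 65. 78.]
turn [-0.001 -0.002 -0.001] shift [ 1.000e-01 -3.000e-01  1.386e+02]
```

send_rows --plan '[0,0,0,0,0,25,0,0,0,0,0,0,55,0,0,0,0,0,0,85,0,0,0,0,0,0,108,0,0,0,0,0,0,124,0,0,0,0,0,0,133,0,0,0,0,0,0,138,0,0,0,0,0,0,138,0,0,0,0,0,0,138,0,0,0,0,0,0,138,1,0,0,0,0,0,138,1,0,0,0,0,0,138,1,0,0,0,0,0,138,1,0,0,0,0,0,138,1,0,0,0,0,0,138,1,0,0,0,0,0,138,1,0,0,0,0,0,138,1]'

```text
time_s: 11.45
position: [481.5, 214.2, 51.5]
eef_rot: [-3.139, -0.003, -0.586]
contact_force: [0.0, 0.1, 5.5]
opening: 0.486
```

```bash
python3 -c "
from h import *
s=r.sense();print(s['position'],s['opening'],s['contact_force']);go(513.6,-182,180,-1.783)"
```

```text
[481.54797602 214.17657377  51.5057617 ] 0.4855362521006751 [0.01756579 0.09569752 5.48222563]
turn [-4.000e-03 -1.000e-03  1.197e+00] shift [ 246.1  312.  -128.7]
```

send_rows --plan '[0,0,0,0,0,-6,1,0,0,0,0,0,-20,1,0,0,0,0,0,-45,1,0,0,0,0,0,-78,1,0,0,0.06,12,16,-108,1,0,0,0.15,31,39,-130,1,0,0,0.27,55,70,-139,1,0,0,0.39,80,102,-139,1,0,0,0.51,105,133,-139,1,0,0,0.63,130,164,-139,1,0,0,0.75,154,195,-139,1,0,0,0.87,179,227,-139,1,0,0,0.98,202,256,-139,1,0,0,1.08,222,282,-139,1,0,0,1.15,237,300,-139,1,0,0,1.197,246,312,-139,1,0,0,1.197,246,312,-139,1,0,0,1.197,246,312,-139,1,0,0,1.197,246,312,-139,1]'

```text
time_s: 13.35
position: [513.4, -181.1, 190.4]
eef_rot: [-3.138, 0.002, -1.781]
contact_force: [-0.0, -0.7, -1.4]
opening: 0.485
```

```bash
python3 -c "
from h import *
s=r.sense();print(s['position'],s['opening'],s['contact_force']);go(513.6,-182,48.5,-1.783)"
```

```text
[ 513.37697718 -181.10139585  190.37993874] 0.4854395521140146 [-8.68722042e-04 -6.85061132e-01 -1.43400116e+00]
turn [-0.004  0.002  0.002] shift [1.100e+00 1.000e-01 1.419e+02]
```

send_rows --plan '[-0.004,0.002,0,1,0,25,1,-0.004,0.002,0,1,0,55,1,-0.004,0.002,0,1,0,82,1,-0.004,0.002,0,1,0,104,1,-0.004,0.002,0,1,0,119,1,-0.004,0.002,0,1,0,129,1,-0.004,0.002,0,1,0,135,1,-0.004,0.002,0,1,0,138,1,-0.004,0.002,0,1,0,140,1,-0.004,0.002,0,1,0,141,1,-0.004,0.002,0,1,0,142,1,-0.004,0.002,0,1,0,142,1,-0.004,0.002,0,1,0,142,1]'

```text
time_s: 14.65
position: [513.9, -182.0, 48.6]
eef_rot: [-3.141, -0.0, -1.781]
contact_force: [-0.6, 0.0, -1.2]
opening: 0.487
```

send_rows --plan '[0,0,0,0,0,0,0,0,0,0,0,0,0,0,0,0,0,0,0,0,0,0,0,0,0,0,0,0,0,0,0,0,0,-5,0,0,0,0,0,0,-25,0,0,0,0,0,0,-60,0,0,0,0,0,0,-100,0,0,0,-0.08,-15,2,-130,0,0,0,-0.2,-55,8,-140,0,0,0,-0.34,-100,15,-140,0,0,0,-0.48,-145,21,-140,0,0,0,-0.62,-190,28,-140,0,0,0,-0.76,-235,35,-140,0,0,0,-0.89,-278,41,-140,0,0,0,-1.02,-315,47,-140,0,0,0,-1.12,-340,50,-140,0,0,0,-1.196,-354,52,-140,0,0,0,-1.196,-354,52,-140,0,0,0,-1.196,-354,52,-140,0]'

```text
time_s: 16.65
position: [536.8, 175.1, 188.7]
eef_rot: [3.141, -0.0, -0.586]
contact_force: [0.4, -0.4, -0.5]
opening: 1.0
```

```bash
python3 chk.py e 536.7 175.3 50 -0.585
```

```text
374 [587.5 144.   96.5] steel frame x,y 3.6 -367.3 [175. 115.  94.]
368 [ 527.6 -116.    93.5] steel frame x,y -0.2 -100.4 [ 88. 162. 188.]
376 [ 513.7 -181.1   93.7] steel frame x,y -0.1 -33.9 [184. 187. 186.]
226 [ 471.8 -500.4   93.6] steel frame x,y 26.1 287.1 [63. 69. 83.]
turn [ 0.    -0.    -0.002] shift [ -0.5  -0.5 138.7]
```

send_rows --plan '[0,0,0,0,0,25,0,0,0,0,0,0,55,0,0,0,0,0,0,85,0,0,0,0,0,0,108,0,0,0,0,0,0,124,0,0,0,0,0,0,133,0,0,0,0,0,0,138,0,0,0,0,0,0,138,0,0,0,0,0,0,138,0,0,0,0,0,0,138,1,0,0,0,0,0,138,1,0,0,0,0,0,138,1,0,0,0,0,0,138,1,0,0,0,0,0,138,1,0,0,0,0,0,138,1,0,0,0,0,0,138,1,0,0,0,0,0,138,1]'

```text
time_s: 18.4
position: [537.5, 174.9, 51.7]
eef_rot: [-3.141, -0.001, -0.586]
contact_force: [-0.3, -0.6, 4.5]
opening: 0.491
```

```bash
python3 -c "
from h import *
s=r.sense();print(s['position'],s['opening'],s['contact_force']);go(499.8,-246.6,190,-1.783)"
```

```text
[537.5275971  174.91184659  51.7056469 ] 0.4906470587780531 [-0.25871986 -0.56242961  4.54097079]
turn [-0.002 -0.     1.197] shift [ 202.   371.8 -138.5]
```

send_rows --plan '[0,0,0,0,0,-6,1,0,0,0,0,0,-20,1,0,0,0,0,0,-45,1,0,0,0,0,0,-78,1,0,0,0.06,10,19,-108,1,0,0,0.15,25,47,-130,1,0,0,0.27,46,84,-139,1,0,0,0.39,66,121,-139,1,0,0,0.51,86,158,-139,1,0,0,0.63,106,196,-139,1,0,0,0.75,127,233,-139,1,0,0,0.87,147,270,-139,1,0,0,0.98,165,304,-139,1,0,0,1.08,182,335,-139,1,0,0,1.15,194,357,-139,1,0,0,1.197,202,372,-139,1,0,0,1.197,202,372,-139,1,0,0,1.197,202,372,-139,1,0,0,1.197,202,372,-139,1]'

```text
time_s: 20.3
position: [499.7, -246.1, 190.6]
eef_rot: [-3.14, 0.001, -1.782]
contact_force: [0.1, 0.0, -1.5]
opening: 0.483
```

```bash
python3 -c "
from h import *
s=r.sense();print(s['position'],s['opening'],s['contact_force']);go(499.8,-246.6,48.5,-1.783)"
```

```text
[ 499.71312319 -246.14920695  190.60367039] 0.482878662680922 [ 0.13547781  0.00906621 -1.50763954]
turn [-0.001  0.001  0.001] shift [  0.5   0.  142.1]
```

send_rows --plan '[0,0,0,0.5,0,25,1,0,0,0,0.5,0,55,1,0,0,0,0.5,0,82,1,0,0,0,0.5,0,104,1,0,0,0,0.5,0,119,1,0,0,0,0.5,0,129,1,0,0,0,0.5,0,135,1,0,0,0,0.5,0,138,1,0,0,0,0.5,0,140,1,0,0,0,0.5,0,141,1,0,0,0,0.5,0,142,1,0,0,0,0.5,0,142,1,0,0,0,0.5,0,142,1]'

```text
time_s: 21.6
position: [500.0, -246.7, 48.9]
eef_rot: [-3.14, 0.001, -1.782]
contact_force: [0.1, -0.2, 0.2]
opening: 0.485
```

```bash
python3 -c "
from h import *
go(588.2,144.6,189,-.585)"
```

```text
turn [-0.002 -0.    -1.197] shift [-401.2   -4.4 -139.8]
```

send_rows --plan '[0,0,0,0,0,0,0,0,0,0,0,0,0,0,0,0,0,0,0,0,0,0,0,0,0,0,0,0,0,0,0,0,0,-5,0,0,0,0,0,0,-25,0,0,0,0,0,0,-60,0,0,0,0,0,0,-100,0,0,0,-0.08,-18,0,-130,0,0,0,-0.2,-60,-1,-140,0,0,0,-0.34,-108,-1,-140,0,0,0,-0.48,-156,-2,-140,0,0,0,-0.62,-204,-2,-140,0,0,0,-0.76,-252,-3,-140,0,0,0,-0.89,-300,-3,-140,0,0,0,-1.02,-345,-4,-140,0,0,0,-1.12,-380,-4,-140,0,0,0,-1.197,-401,-4,-140,0,0,0,-1.197,-401,-4,-140,0,0,0,-1.197,-401,-4,-140,0]'

```text
time_s: 23.6
position: [587.6, 144.8, 189.2]
eef_rot: [-3.141, -0.001, -0.585]
contact_force: [-0.4, 0.6, -0.0]
opening: 0.999
```

```bash
python3 chk.py f 588.2 144.6 50 -0.585
```

```text
369 [ 527.5 -115.9   93.7] steel frame x,y -0.3 -100.5 [ 79. 139. 160.]
379 [ 513.8 -181.    93.6] steel frame x,y -0.0 -34.0 [190. 193. 193.]
385 [ 500.8 -245.    93.5] steel frame x,y 0.8 31.3 [ 98. 147.  84.]
228 [ 471.7 -500.2   93.5] steel frame x,y 26.0 286.9 [65. 71. 85.]
turn [-0.001 -0.001 -0.001] shift [ 1.000e-01 -6.000e-01  1.393e+02]
```

send_rows --plan '[0,0,0,0,0,25,0,0,0,0,0,0,55,0,0,0,0,0,0,85,0,0,0,0,0,0,108,0,0,0,0,0,0,124,0,0,0,0,0,0,134,0,0,0,0,0,0,139,0,0,0,0,0,0,139,0,0,0,0,0,0,139,0,0,0,0,0,0,139,1,0,0,0,0,0,139,1,0,0,0,0,0,139,1,0,0,0,0,0,139,1,0,0,0,0,0,139,1,0,0,0,0,0,139,1,0,0,0,0,0,139,1,0,0,0,0,0,139,1]'

```text
time_s: 25.35
position: [588.5, 144.5, 51.3]
eef_rot: [-3.139, -0.002, -0.586]
contact_force: [-0.2, 0.3, 5.4]
opening: 0.49
```

```bash
python3 -c "
from h import *
s=r.sense();print(s['position'],s['opening'],s['contact_force']);go(485.9,-311.1,190,-1.783)"
```

```text
[588.50249878 144.47418949  51.25843825] 0.48977941256436325 [-0.2023701   0.31991157  5.3648261 ]
turn [-3.000e-03 -1.000e-03  1.197e+00] shift [ 166.7  436.  -139.4]
```

send_rows --plan '[0,0,0,0,0,-6,1,0,0,0,0,0,-20,1,0,0,0,0,0,-45,1,0,0,0,0,0,-78,1,0,0,0.06,8,22,-108,1,0,0,0.15,21,55,-130,1,0,0,0.27,38,98,-139,1,0,0,0.39,54,142,-139,1,0,0,0.51,71,186,-139,1,0,0,0.63,88,229,-139,1,0,0,0.75,104,273,-139,1,0,0,0.87,121,317,-139,1,0,0,0.98,137,357,-139,1,0,0,1.08,150,393,-139,1,0,0,1.15,160,419,-139,1,0,0,1.197,167,436,-139,1,0,0,1.197,167,436,-139,1,0,0,1.197,167,436,-139,1,0,0,1.197,167,436,-139,1]'

```text
time_s: 27.25
position: [486.2, -310.7, 190.0]
eef_rot: [-3.138, 0.002, -1.782]
contact_force: [-0.7, -0.3, -2.4]
opening: 0.489
```

```bash
python3 -c "
from h import *
s=r.sense();print(s['position'],s['opening'],s['contact_force']);go(485.9,-311.1,48.5,-1.783)"
```

```text
[ 486.21255454 -310.68181035  190.0163919 ] 0.4885911094464803 [-0.67209195 -0.33171614 -2.43895567]
turn [-0.003  0.002  0.001] shift [  0.7   0.7 141.5]
```

send_rows --plan '[-0.003,0.002,0,0.5,0.5,25,1,-0.003,0.002,0,0.5,0.5,55,1,-0.003,0.002,0,0.5,0.5,82,1,-0.003,0.002,0,0.5,0.5,104,1,-0.003,0.002,0,0.5,0.5,119,1,-0.003,0.002,0,0.5,0.5,129,1,-0.003,0.002,0,0.5,0.5,135,1,-0.003,0.002,0,0.5,0.5,138,1,-0.003,0.002,0,0.5,0.5,140,1,-0.003,0.002,0,0.5,0.5,141,1,-0.003,0.002,0,0.5,0.5,142,1,-0.003,0.002,0,0.5,0.5,142,1,-0.003,0.002,0,0.5,0.5,142,1]'

```text
time_s: 28.55
position: [486.4, -311.1, 48.4]
eef_rot: [-3.14, -0.001, -1.782]
contact_force: [-0.2, -0.3, -1.2]
opening: 0.488
```

Release, rise and back off towards the base side so the top camera sees everything.

send_rows --plan '[0,0,0,0,0,0,0,0,0,0,0,0,0,0,0,0,0,0,0,0,0,0,0,0,0,0,0,0,0,0,0,0,0,-5,0,0,0,0,0,0,-25,0,0,0,0,0,0,-60,0,0,0,0,0,0,-100,0,0,0,0,-20,0,-140,0,0,0,0,-60,0,-160,0,0,0,0,-110,0,-160,0,0,0,0,-160,0,-160,0,0,0,0,-210,0,-160,0,0,0,0,-260,0,-160,0,0,0,0,-300,0,-160,0,0,0,0,-330,0,-160,0,0,0,0,-350,0,-160,0,0,0,0,-350,0,-160,0,0,0,0,-350,0,-160,0]'

```text
time_s: 30.45
position: [559.4, 31.5, 208.3]
eef_rot: [-3.141, -0.001, -1.781]
contact_force: [-0.1, -0.7, 0.6]
opening: 0.996
```

```bash
python3 chk.py g 500 0 200 -1.2
```

```text
370 [ 527.6 -116.    93.8] steel frame x,y -0.2 -100.4 [ 82. 127. 143.]
378 [ 513.7 -181.    93.6] steel frame x,y -0.1 -34.0 [168. 170. 170.]
383 [ 500.8 -245.1   93.5] steel frame x,y 0.8 31.4 [104. 154.  89.]
391 [ 486.9 -309.7   93.4] steel frame x,y 0.8 97.5 [196. 114.  83.]
234 [ 471.4 -500.4   93.7] steel frame x,y 25.8 287.1 [74. 81. 97.]
turn [-0.001 -0.001 -0.582] shift [42.7 51.6  8.4]
```

View pics/g.png

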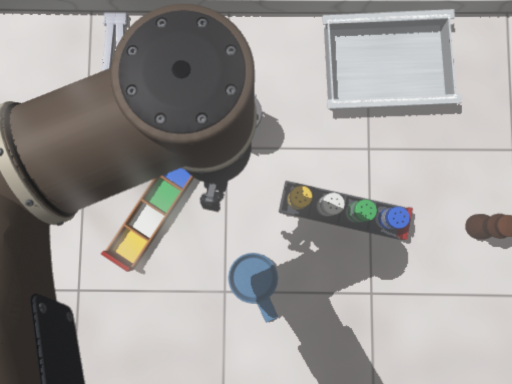

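The final top view shows yellow (300,197), white (332,204), green (365,210) and blue (397,218), each upright in its own bay, with blue beside the red end. The coasters read yellow, white, green, blue from the wooden rack's red end, so the order is correctly reversed, and the arm is clear.

```bash
python3 -c "
from cell import r
print(r.close_job())"
```

```text
the job is handed in; nothing more can be done
None
```

All four shakers are in the steel rack in reverse order. From the steel rack's red end they stand blue, green, white, yellow. I handed the job in with the robot clock at about 30.5 s.

- **Position:** the last top-camera check put every shaker within about 2 mm of its bay centre, against the 12 mm allowed. My bay centres come from one wrist-camera measurement of the steel rack.
- **Height and uprightness:** cap tops read 93.4 to 93.8 mm, as expected for standing upright on the bay floor. I did not measure the tilt separately.
- **Arm:** the gripper was open and clear of everything at hand-in. Force readings at the end of each move stayed under about 7 N.

No check failed. The top and wrist cameras disagreed by 1–2 mm on the shaker positions, so I used values between the two.

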